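Move the spark guard to the free hinge bracket

ROBOT

A 6-joint arm with a two-finger parallel gripper is mounted at the origin on the work surface. World frame = base frame: x ahead of the robot, y to its left, z up, the work surface at z = 0. Lengths are in m, angles in rad, forces in N, time in s.
With the tool pointing down it reaches from about 0.375 to 0.975 m from the base axis. Payload 3.8 kg.
Tool frame: the origin (TCP) lies on the centre line of the jaws, within the pads' length; the fingertips stand 14 mm ahead of it and the grasp point (between the pads) lies 5 mm behind it; z points along the fingers, y is the line along which they close (so a half turn about z gives the same grasp; the last joint's range is limited). The gripper opens to 85 mm and grips with 20 to 120 N. Pads are 22 mm wide; open, the fingers measure 114 mm over their backs; the gripper's body (76 mm by 85 mm) begins 54 mm behind the grasp point. The pads swing forward as they close: fully open they stand 13 mm farther back than shut.
Start: joints at [-1.139, 0.264, 1.604, -0, 1.274, -0.037], TCP at [0.305, -0.602, 0.245] pointing down, gripper open.
Joint ranges: [-2.63, 2.63], [-0.94, 2.18], [0.31, 2.57], [-1.31, 4.45], [0, 2.66], [-2.55, 2.55]. Speed limits (rad/s): [2.57, 2.57, 3.14, 3.14, 3.14, 3.14].

INTERFACE

Orientations are given as a rotation vector (axis times angle).
In Python, from workcell import bot, eyes, spot_in gives the robot as it stands.
- The arm moves only by the tool carry_out, never from a script. Its argument "series" is text: rows parted by semicolons, each of 4 numbers parted by spaces: the shift along the world's x, y, z in m, then the turn about the world's z in degrees. In form: tx ty tz roll; .... A call has 1 to 20 rows; each row shifts and turns the commanded pose from where the row before left it; what a row does not reach is not made up. A row lasts 1/8 s, in which the tool goes at most 62.5 mm and 10.7 degrees, less where a joint would pass 70% of its speed; a pose out of reach is approached as far as the arm can. A call is refused whole if a number of a shift passes 0.0625 or a number of a turn 10.7, either way. A call with a gripper value outside its range is refused whole. "jaw" is the gripper command: -1 is shut, 1 is fully open, values between are in proportion, set as the call begins (left out, the last holds). The fingers move at their own pace and stop on an object; "grip_force" is the grip in N (left out, the last holds). Time passes only in rows, so rows that do not move let the fingers close. It gives the time, the measured TCP pose, the force, the opening and the grip force at its end, in the units of the state.
- bot.read_state(): the state, without advancing time (a new reading comes with each control period).
- eyes.read_camera(name): name is "scene" or "side" or "wrist"; returns (picture, depth): 384x512x3 uint8, blue, green, red; 384x512 float32, m along the optical axis (not along the pixel's ray), 0 where there is no reading.
- eyes.get_calibration(name): a dict with "K" (3x3 intrinsics, pixels), "distortion" ([k1, k2, p1, p2, k3] as OpenCV has them; the pictures are not rectified), "position" and "rotation" of the camera in the world; the wrist camera has in their place "T_tool_cam" (4x4, takes a point from camera to tool coordinates, whose origin is the TCP and whose axes are the flange's). Camera axes: x right, y down, z forward; pixel columns grow to the right and rows downward; lengths in m; the calibration is good to about 2 mm. A picture is of the moment at which its call begins: read the wrist's pose just before it. get_calibration takes no time and is no camera call.
- bot.finish_job(): hands the job in; it is judged then, once.
Trained networks look in the newest picture that a camera, given by its name, has taken for a name from the list of things; names that differ only in an ending like _2 or _b are one class to them, and where a whole thing is asked for, a point or a joint stands for the part that bears it (a point fixed in the world has none). Each returns a list of dicts, best first, with "score" (0 to 1); they miss things now and then, are a little off and sometimes report something else, mostly with a low value. They report only what shows in the picture. A call takes as long as a camera call. They do not tell look-alikes from the thing itself.
- spot_in(camera, target): "rect" ([centre column, centre row, width, height] in pixels, round what is visible of it).
The state is a dict: "time": time; "q": joint angles; "joint_vel": joint speeds; "joint_torque": joint torques, N m; "tool_pos": TCP position; "tcp_rot": TCP orientation; "wrist_force": force on the tool from outside, world axes, zero at the start; "torque": the same for the moment, N m; "width": opening from 0.0 (shut) to 1.0 (fully open); "grip_force": force on a finger pad.
Only numpy, scipy, OpenCV 4.12 (cv2) and the standard library are available. Lean on these libraries where they do the work, as an engineer would, in place of code of your own. Each camera call takes 0.05 s, during which the arm holds its last target. There are 200 camera calls.

TASK

The next weld is at the empty bracket on the bench. Pull up the sprung T-bar of the large spark guard so that its hinge pins draw in, lift the guard off its bracket, lower it into the empty bracket until it stands fully home and its pins have sprung out again, and let go. Leave the small guard where it stands.

Things in the scene. Friction and masses are not known exactly. Their poses are not given: they have to be found in the camera images.
- guard_grip (a point): Centre of the steel T-bar (60 mm along y, 16 mm thick along x, 24 mm tall) on an 8 mm stem on the large guard: an aluminium panel 180 mm long (y), 16 thick (x), 90 tall, 0.8 to 0.95 kg, lower corners bevelled 12 x 25 mm, same both ways round. With the bar down the point is 122 mm above the panel's lower edge, 32 mm above its top edge, 130 mm above the bench when home. z up.
- guard_pull (a joint): How far the T-bar is pulled up (m). 0: down, an 8 mm pin stands 22 mm out of each panel end under the keepers of the posts. 0.024: fully up, pins inside the panel. A spring of 1 to 3 N pulls it down; the guard weighs more, so hung from the bar its pins stay in. Let go too high, they spring out and catch on the post tops.
- free_bracket (a point): Empty fixed bracket, twin of the large guard's: middle of the top of its 8 mm base plate (80 x 250 mm), where the middle of the guard's lower edge comes to stand. y along bracket and guard, x across, z up. Channel posts at its ends: slot 30 mm wide, 198 mm between end walls, walls 77 mm above this point; mouth flared to 63 mm across x, top 106 mm above it.
- small_guard (a point): Centre of the small guard's panel (120 mm long along y, 16 thick, 80 tall, with a fixed bar on top, 125 mm tall in all), standing in its own shorter bracket; to be left alone. The point is 48 mm above the bench.
There are look-alikes about, which are no part of the job. What is shaped like the part that bears guard_grip but orange, turquoise or yellow is not meant.

How it is judged:
By the outcome, as a careful person would: the job done as asked, in the order asked, and still so for the second after the job is handed in, with the robot touching nothing.
It also fails if it takes over 58 s, if anything falls off the work surface, if the arm or the gripper's body presses on something with over 40 N, if the wrist force passes 120 N, or if a joint passes its speed limit or range.

## Working session

There is one attempt and no reset: what is moved stays moved. The work goes in short steps, Python scripts to look and compute and a tool call to move; the robot and the scene stay as the last step left them, time stands still between calls to the robot, and variables do not carry over. Pictures are saved under pics/ and viewed, at most 10 in all, crops included, and the job is handed in when it is done.

Besides the shell and the picture viewer there is one more tool, called after "Request:" as name(argument=value, ...) on one line, values as JSON. carry_out: Moves the arm, as the interface text tells. Its arguments: {"type":"object","properties":{"series":{"type":"string"},"jaw":{"type":"number"},"grip_force":{"type":"number"}},"required":["series"]}

```bash
mkdir -p pics
cat > h.py <<'E'
import numpy as np, cv2
from workcell import bot, eyes, spot_in
from scipy.spatial.transform import Rotation as R
def pose(name):
    c=eyes.get_calibration(name)
    if 'T_tool_cam' in c:
        s=bot.read_state(); T=np.eye(4); T[:3,:3]=R.from_rotvec(s['tcp_rot']).as_matrix(); T[:3,3]=s['tool_pos']
        T=T@np.array(c['T_tool_cam']); return c,T[:3,:3],T[:3,3]
    r=np.array(c['rotation']); 
    if r.shape!=(3,3): r=R.from_rotvec(r).as_matrix()
    return c,r,np.array(c['position'])
def shot(name):
    c,r,p=pose(name); im,d=eyes.read_camera(name)
    uv=np.stack(np.meshgrid(np.arange(512.),np.arange(384.)),-1).reshape(-1,1,2)
    n=cv2.undistortPoints(uv,np.array(c['K']),np.array(c['distortion'])).reshape(384,512,2)
    P=np.dstack([n*d[...,None],d])@r.T+p
    P[d==0]=np.nan
    return im,d,P
E
python3 - <<'E'
from h import *
ims=[]
for n in ['scene','side']:
    im,d,P=shot(n); np.savez(n+'.npz',im=im,P=P); ims.append(im)
    for t in ['guard_grip','small_guard','free_bracket']:
        for o in spot_in(n,t)[:5]:
            u,v,w,h=o['rect']; print(n,t,round(o['score'],2),np.round([u,v,w,h]),np.round(P[int(min(v,383)),int(min(u,511))],3))
cv2.imwrite('pics/a.png',ims[0]);cv2.imwrite('pics/b.png',ims[1])
print(bot.read_state())
E
```

```text
scene guard_grip 0.74 [168. 245.  15.  25.] [ 0.735 -0.418  0.13 ]
scene guard_grip 0.62 [177. 166.  11.  12.] [ 0.332 -0.347  0.124]
scene guard_grip 0.6 [107. 199.  16.  14.] [ 0.474 -0.588  0.132]
scene guard_grip 0.47 [200. 194.  19.  12.] [ 0.524 -0.294  0.131]
scene small_guard 0.82 [366. 179.  26.  33.] [0.517 0.297 0.075]
scene free_bracket 0.65 [283. 194.  74.  47.] [0.431 0.015 0.001]
side guard_grip 0.66 [328. 162.  12.  10.] [ 0.33  -0.342  0.131]
side guard_grip 0.65 [271. 164.   4.  13.] [ 0.523 -0.267  0.139]
side free_bracket 0.96 [254. 234.  56.  79.] [ 0.519 -0.044  0.007]
{'time': 0.4, 'q': array([-1.13889697e+00,  2.64081315e-01,  1.60420228e+00,  2.51960256e-05,
        1.27370065e+00, -3.69056053e-02]), 'joint_vel': array([-0.00045844, -0.00165697, -0.00142246, -0.00078055, -0.00143389,
        0.00102218]), 'joint_torque': array([-5.83240271e-04, -5.14247453e+01, -3.67015243e+01, -1.46605012e-04,
        4.91027866e-03, -2.68652087e-05]), 'tool_pos': array([ 0.30493598, -0.60207474,  0.24504801]), 'tcp_rot': array([-3.05530507e+00, -7.29570558e-01,  8.35772205e-05]), 'wrist_force': array([ 1.09429911,  0.90185818, -0.21893687]), 'torque': array([-0.01476727,  0.01412937, -0.00146088]), 'grip_force': 0.0, 'width': 0.9960249278083451}
```

View pics/a.png

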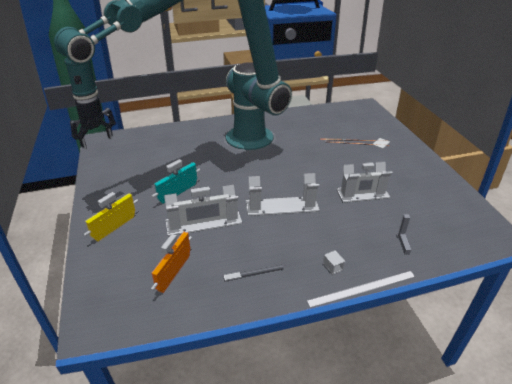

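View pics/b.png

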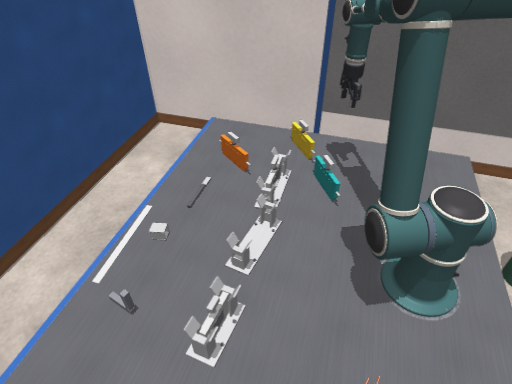

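Run:
```python
from h import *
a=np.load('scene.npz');im,P=a['im'],a['P']
cv2.imwrite('pics/c.png',cv2.resize(im[150:250,145:345],None,fx=4,fy=4,interpolation=cv2.INTER_CUBIC))
for cam in ['scene','side']:
    a=np.load(cam+'.npz');im,P=a['im'],a['P']
    g=im.min(2)
    for nm,c in [('src',(.53,-.29)),('free',(.52,-.0))]:
        near=(abs(P[...,0]-c[0])<.09)&(abs(P[...,1]-c[1])<.15)
        for lo,hi,l in [(-.01,.02,'plate'),(.09,.13,'post'),(.122,.16,'bar')]:
            m=near&(P[...,2]>lo)&(P[...,2]<hi)&(g>110)
            if m.sum()<8: continue
            q=P[m]; r=cv2.minAreaRect(q[:,:2].astype(np.float32))
            print(cam,nm,l,m.sum(),np.round(np.median(q,0),3),np.round(r[0],3),np.round(r[1],3),round(r[2],1))
```

```text
scene src plate 721 [ 0.54  -0.301  0.009] [ 0.544 -0.286] [0.294 0.134] 83.1
scene src post 514 [ 0.515 -0.3    0.1  ] [ 0.517 -0.293] [0.23  0.073] 88.9
scene src bar 92 [ 0.522 -0.293  0.141] [ 0.519 -0.293] [0.058 0.018] 84.9
scene free plate 949 [ 0.513 -0.013  0.009] [0.531 0.001] [0.285 0.177] 85.6
scene free post 255 [0.494 0.063 0.106] [ 0.505 -0.009] [0.231 0.074] 80.5
side src plate 1284 [ 0.553 -0.272  0.001] [ 0.53 -0.29] [0.299 0.18 ] 90.0
side src post 250 [ 0.517 -0.247  0.099] [ 0.515 -0.291] [0.232 0.069] 89.2
side src bar 54 [ 0.515 -0.288  0.142] [ 0.515 -0.291] [0.059 0.015] 87.3
side free plate 2912 [0.506 0.017 0.001] [ 0.52 -0.  ] [0.3  0.18] 90.0
side free post 218 [0.519 0.068 0.106] [ 0.504 -0.011] [0.234 0.07 ] 80.0
```

View pics/c.png

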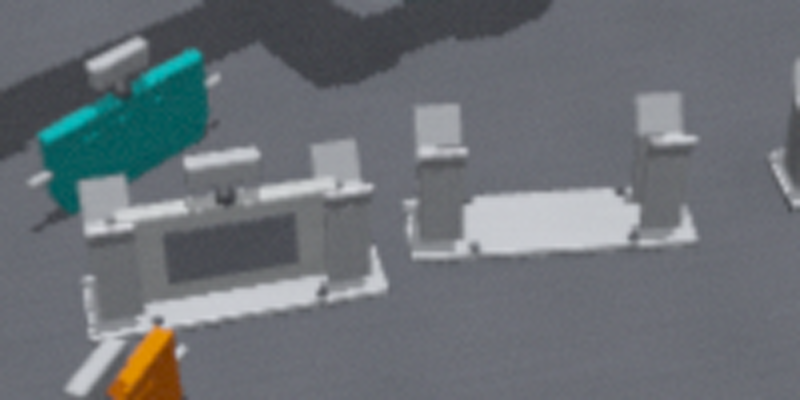

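The crop shows the plain grey guard with its T-bar, in its bracket at scene pixel (200,194), and the empty bracket at (283,204). What could be mistaken for the guard: yellow (107,199), turquoise (177,166) and orange (168,245), all excluded by colour, and the small guard (366,180), which stands in a shorter bracket. I choose the grey one at (200,194). The network took the free bracket to be the one at (283,194), which matches the picture.

Request:
carry_out(series="0.03 0.044 0.01 8.9; 0.03 0.044 0.01 8.9; 0.03 0.044 0.01 8.9; 0.03 0.044 0.01 8.9; 0.03 0.044 0.01 8.9; 0.03 0.044 0 8.9; 0.032 0.046 0 8.6; 0 0 0 0; 0 0 0 0", jaw=1)

```text
time: 1.52
tool_pos: [0.5169, -0.2922, 0.2953]
tcp_rot: [2.243, 2.199, -0.001]
wrist_force: [-1.1, -0.2, -0.6]
width: 1.003
grip_force: 0.0
```

```bash
cat > m.py <<'E'
from h import *
import sys
s=bot.read_state(); print(s['time'],s['tool_pos'],R.from_rotvec(s['tcp_rot']).as_matrix()[:,1])
im,d,P=shot('wrist'); np.savez('w_'+sys.argv[1]+'.npz',im=im,P=P); cv2.imwrite('pics/w_'+sys.argv[1]+'.png',im)
for nm,c in [('src',(.517,-.292)),('free',(.505,-.01))]:
    near=(abs(P[...,0]-c[0])<.08)&(abs(P[...,1]-c[1])<.15)
    for lo,hi,l in [(.003,.015,'plate'),(.09,.12,'post'),(.125,.16,'bar')]:
        m=near&(P[...,2]>lo)&(P[...,2]<hi)&(im.min(2)>100)
        if m.sum()<30: continue
        q=P[m]; r=cv2.minAreaRect(q[:,:2].astype(np.float32))
        print(nm,l,m.sum(),np.round(np.median(q,0),3),np.round(r[0],4),np.round(r[1],3),round(r[2],1))
E
python3 m.py 1
```

```text
1.525 [ 0.51689437 -0.29220434  0.29533225] [ 9.99803881e-01 -1.98015440e-02 -3.13054286e-04]
src plate 5885 [ 0.527 -0.293  0.008] [ 0.5199 -0.2881] [0.106 0.258] 4.3
src post 4235 [ 0.517 -0.233  0.098] [ 0.5165 -0.2935] [0.23 0.07] 89.4
src bar 1095 [ 0.516 -0.29   0.141] [ 0.5162 -0.293 ] [0.06  0.016] 89.0
free plate 1157 [ 0.495 -0.126  0.008] [ 0.5067 -0.1235] [0.036 0.123] 76.3
```

View pics/w_1.png

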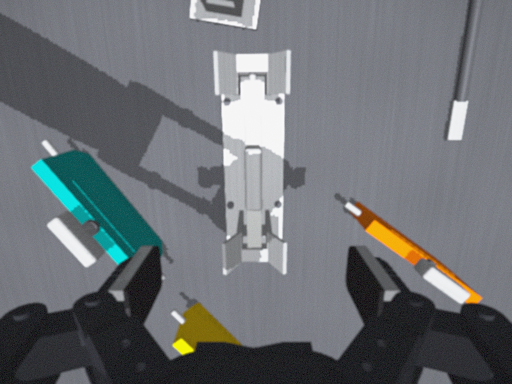

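The wrist picture shows the grey T-bar at (253,178) between its posts at (252,75) and (255,255), and the fingers have clear space on both sides of it.

Request:
carry_out(series="0 -0.001 -0.05 0; 0 0 -0.05 0; 0 0 -0.04 0; 0 0 -0.03 0; 0 0 0 0; 0 0 0 0")

```text
time: 2.33
tool_pos: [0.5173, -0.2946, 0.1266]
tcp_rot: [2.244, 2.196, 0.0]
wrist_force: [0.3, 0.2, 0.1]
width: 0.996
grip_force: 0.0
```

Request:
carry_out(series="0 0 0 0; 0 0 0 0; 0 0 0 0; 0 0 0 0; 0 0 0 0; 0 0 0 0; 0 0 0 0", jaw=-1, grip_force=70)

```text
time: 3.2
tool_pos: [0.5171, -0.2931, 0.1258]
tcp_rot: [2.243, 2.2, -0.0]
wrist_force: [-1.4, 0.8, 5.5]
width: 0.175
grip_force: 69.7
```

Request:
carry_out(series="0 0 0.006 0; 0 0 0.006 0; 0 0 0.006 0; 0 0 0 0; 0 0 0 0")

```text
time: 3.82
tool_pos: [0.5168, -0.2931, 0.1431]
tcp_rot: [-2.243, -2.199, 0.0]
wrist_force: [0.4, -0.5, -2.8]
width: 0.173
grip_force: 68.6
```

Request:
carry_out(series="0 0 0.004 0; 0 0 0.004 0; 0 0 0.006 0; 0 0 0.01 0; 0 0 0.01 0; 0 0 0 0; 0 0 0 0")

```text
time: 4.7
tool_pos: [0.5169, -0.2931, 0.1773]
tcp_rot: [-2.243, -2.199, -0.0]
wrist_force: [0.3, 0.6, -9.2]
width: 0.181
grip_force: 68.4
```

Request:
carry_out(series="0 0 0.02 0; 0 0 0.03 0; 0 0 0.03 0; 0 0 0.03 0; 0 0.03 0 0; 0 0.04 0 0; 0 0.03 0 0; 0 0 0 0; 0 0 0 0; 0 0 0 0")

```text
time: 5.95
tool_pos: [0.517, -0.1938, 0.2878]
tcp_rot: [2.244, 2.198, 0.0]
wrist_force: [0.6, -0.3, -8.9]
width: 0.173
grip_force: 69.2
```

```bash
python3 m.py 2
```

```text
5.95 [ 0.51704607 -0.19380878  0.28781294] [ 9.99788359e-01 -2.05657670e-02  5.35426052e-04]
src plate 1499 [ 0.537 -0.25   0.008] [ 0.5171 -0.2359] [0.136 0.08 ] 89.5
src post 1456 [ 0.536 -0.202  0.105] [ 0.5139 -0.2931] [0.232 0.07 ] 88.1
free plate 5107 [ 0.495 -0.051  0.008] [ 0.4945 -0.0704] [0.128 0.081] 80.1
free post 955 [ 0.462 -0.1    0.105] [ 0.4876 -0.1054] [0.037 0.07 ] 79.6
```

View pics/w_2.png

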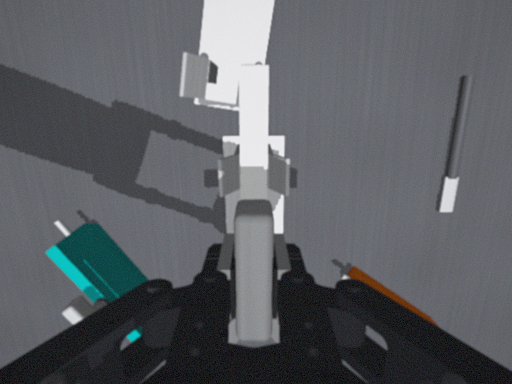

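The wrist picture shows the guard hanging straight, with no pin out at its far end (255,68). The near post of the free bracket is at (205,80), which fits my estimate: centre (0.5045, -0.0105), yaw -10°.

Request:
carry_out(series="-0.002 0.03 0 0; -0.002 0.04 0 -2; -0.003 0.04 0 -3; -0.003 0.04 0 -3; -0.0025 0.033 0 -0.8; 0 0 0 0; 0 0 0 0; 0 0 0 0; 0 0 0 0")

```text
time: 7.12
tool_pos: [0.5046, -0.0109, 0.2873]
tcp_rot: [-2.407, -2.019, 0.0]
wrist_force: [-0.1, -0.8, -8.8]
width: 0.174
grip_force: 69.0
```

Run:
```python
from h import *
im,d,P=shot('scene');ns,_,Ps=shot('side')
cv2.imwrite('pics/d.png',np.hstack([cv2.resize(im[100:250,200:340],(560,600)),cv2.resize(ns[130:290,200:260],(225,600))]))
for cam,i,P in [('scene',im,P),('side',ns,Ps)]:
    m=(abs(P[...,0]-.505)<.08)&(abs(P[...,1]+.01)<.15)
    for lo,hi,l in [(.09,.12,'post'),(.16,.25,'panel')]:
        k=m&(P[...,2]>lo)&(P[...,2]<hi)&(i.min(2)>110)
        if k.sum()<20: continue
        r=cv2.minAreaRect(P[k][:,:2].astype(np.float32)); print(cam,l,k.sum(),np.round(r[0],4),np.round(r[1],3),round(r[2],1),P[k][:,2].min())
print(bot.read_state()['tool_pos'])
```

```text
scene post 239 [ 0.5055 -0.0092] [0.231 0.077] 79.9 0.09011984486062086
scene panel 609 [ 0.5067 -0.0092] [0.18  0.028] 81.1 0.1603402601759678
side post 146 [ 0.5047 -0.0099] [0.232 0.07 ] 79.9 0.09006606638694803
side panel 302 [ 0.5042 -0.0094] [0.182 0.017] 79.5 0.16576372470029566
[ 0.50449254 -0.01073553  0.28720968]
```

View pics/d.png

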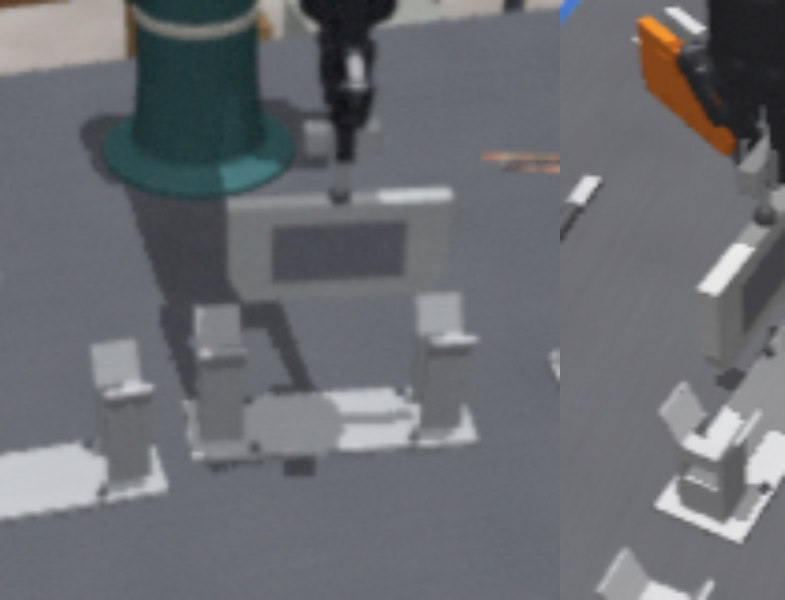

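The picture shows the guard hanging level and square above the empty bracket, its panel ends inside the post mouths at about (235,330) and (440,320). Panel and bracket centres agree within about 1 mm.

Request:
carry_out(series="0 0 -0.02 0; 0 0 -0.025 0; 0 0 -0.025 0; 0 0 -0.02 0; 0 0 -0.02 0; 0 0 -0.015 0; 0 0 -0.005 0; 0 0 0 0; 0 0 0 0")

```text
time: 8.35
tool_pos: [0.5054, -0.0102, 0.1583]
tcp_rot: [2.405, 2.02, 0.002]
wrist_force: [0.7, -0.3, -8.1]
width: 0.175
grip_force: 68.9
```

Request:
carry_out(series="0 0 -0.004 0; 0 0 -0.004 0; 0 0 0 0; 0 0 0 0")

```text
time: 8.85
tool_pos: [0.5051, -0.0099, 0.1502]
tcp_rot: [2.405, 2.02, 0.002]
wrist_force: [-0.4, 1.9, -3.3]
width: 0.176
grip_force: 69.8
```

Request:
carry_out(series="0 0 -0.004 0; 0 0 -0.004 0; 0 0 -0.004 0; 0 0 0 0")

```text
time: 9.35
tool_pos: [0.5047, -0.0101, 0.1371]
tcp_rot: [2.405, 2.021, 0.001]
wrist_force: [1.6, 2.5, -3.2]
width: 0.176
grip_force: 70.0
```

Request:
carry_out(series="0 0 -0.004 0; 0 0 -0.004 0; 0 0 -0.003 0; 0 0 0 0; 0 0 0 0")

```text
time: 9.98
tool_pos: [0.5047, -0.0101, 0.1263]
tcp_rot: [2.405, 2.021, 0.001]
wrist_force: [1.6, 4.1, -2.4]
width: 0.177
grip_force: 70.0
```

Request:
carry_out(series="0 0 0 0; 0 0 0 0; 0 0 0 0; 0 0 0 0; 0 0 0 0; 0 0 0 0", jaw=1)

```text
time: 10.72
tool_pos: [0.5045, -0.0102, 0.1263]
tcp_rot: [2.406, 2.021, -0.0]
wrist_force: [0.3, -0.1, -0.1]
width: 0.998
grip_force: 0.0
```

Request:
carry_out(series="0 0 0.02 0; 0 0 0.04 0; 0 0 0.05 0; 0 0 0.05 0; 0 -0.04 0 0; 0 -0.04 0 0; 0 -0.04 0 0; 0 0 0 0; 0 0 0 0; 0 0 0 0")

```text
time: 11.98
tool_pos: [0.5044, -0.1292, 0.2862]
tcp_rot: [-2.404, -2.022, -0.0]
wrist_force: [-0.6, -0.6, -0.0]
width: 1.002
grip_force: 0.0
```

Run:
```python
from h import *
out=[]
for n,(r0,r1,c0,c1) in [('scene',(160,240,230,330)),('side',(180,280,215,290)),('wrist',(0,384,0,512))]:
    im,d,P=shot(n); out.append(cv2.resize(im[r0:r1,c0:c1],(266,300) if n!='wrist' else (266,200)))
    m=(abs(P[...,0]-.505)<.08)&(abs(P[...,1]+.01)<.05)&(P[...,2]<.2)&(im.min(2)>100)
    for lo,hi,l in [(.12,.2,'bar'),(.09,.11,'top')]:
        k=m&(P[...,2]>lo)&(P[...,2]<hi)
        if k.sum()>8: print(n,l,k.sum(),np.round(np.median(P[k],0),4),P[k][:,2].max())
    if n=='wrist': cv2.imwrite('pics/f.png',im)
cv2.imwrite('pics/e.png',cv2.resize(np.hstack(out[:2]),(798,450)))
```

```text
scene bar 134 [ 0.5114 -0.0089  0.1379] 0.1479292032870494
scene top 136 [ 0.5083 -0.0097  0.0975] 0.10362493379628113
side bar 105 [ 0.5036 -0.0071  0.1409] 0.1445540103124776
side top 97 [0.5033 0.0063 0.0983] 0.1047584302063519
wrist bar 1651 [ 0.5054 -0.0097  0.1413] 0.14414373014233633
wrist top 519 [ 0.5001 -0.0455  0.0975] 0.10438865104992506
```

View pics/e.png

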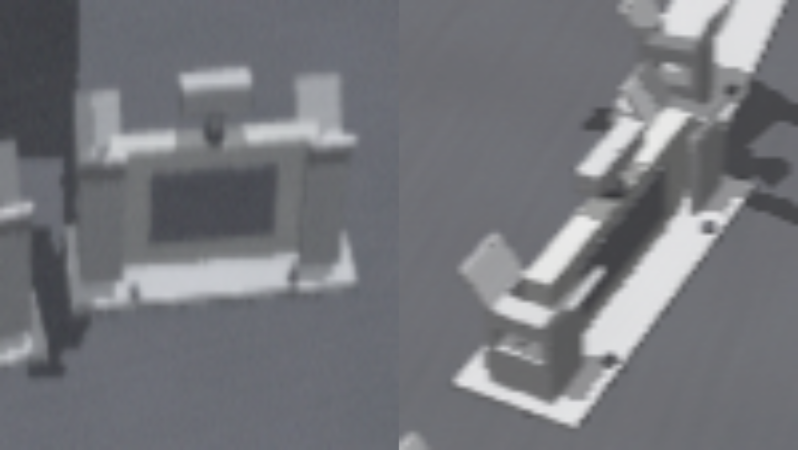

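View pics/f.png

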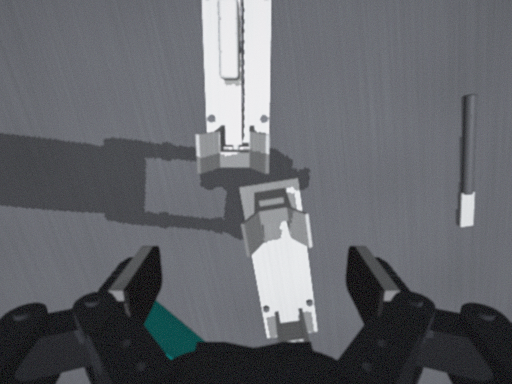

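The pictures show the guard level in the new bracket. Its panel top is at 0.098 m and its bar top at 0.141 m, which match home with the bar down and the pins out. A pin shows under the keeper at about (520,345) in the side crop, and the old bracket is empty at (285,265) in the wrist view.

```bash
python3 -c "
from workcell import bot
print(bot.finish_job())"
```

```text
the job is handed in; nothing more can be done
None
```

The large guard is fully home in the formerly empty bracket with its T-bar down and pins sprung out, the gripper has let go and is clear, the small guard was not touched, and the job was handed in at about 12 s.

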